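# Free the safety hook of the wide chemical locker and open its door

## Task

Open the wider of the two grey chemical lockers: press its sprung safety hook down through the slot in the locker's top until the door springs ajar, then swing that door out to about a right angle and leave it there. Leave the narrow locker shut.

Things in the scene. Friction and masses are not known exactly. Their poses are not given: they have to be found in the camera images.
- wide_locker: The wider grey steel locker: a fixed box 160 deep (x), 260 wide (y), 200 mm high; origin under its centre. x from door to back, y left as seen from the door's front, z up; the door roughly faces the robot. The narrow one, alike but 150 wide, stands 70 mm or more beside it, on either side. On the top lies a loose tape roll, 80 across, 24 high, 9 mm or more from the slot, right and back.
- wide_pad (a point): Centre of the upper face of the wide locker's hook pad; axes as the locker's. White level plate 36 x 54 mm (x, y), 6 thick, on the hook, seen through a slot 48 x 76 mm (x, y) centred over it in the locker's top sheet (8 mm thick). At rest its face is 20 mm below the locker's top surface, 54 mm behind the locker's front edge, midway across the width. It moves down with the hook.
- wide_hook (a joint): Travel of the wide locker's hook in m, straight down: 0 = up (hooked), 0.020 = fully down. Its spring resists with 3 N at first, 8 N at the bottom. The door comes free at about 9 mm; the hook rises again when let go.
- wide_door (a joint): Angle of the wide locker's door, rad: 0 shut, 1.57 square, stop at 1.7. Flat, no handle, 260 wide, 12 mm thick, top edge level with the locker's top. Upright hinge at its left edge, at x -62, y +130 mm from wide_pad; the free edge swings out to -x. Freed, it springs to about 0.55 rad in a second and stops; pushed on (under 0.3 N m) it stays where left.
- narrow_door (a joint): Angle of the narrow locker's door in rad: 0 = shut. Same make, with its own hook and slot and a small loose carton (32 mm high) on top.
There are look-alikes about, which are no part of the job. What is shaped like the part that bears narrow_door but black is not meant.

How it is judged:
By the outcome, as a careful person would: the job done as asked, in the order asked, and still so for the second after the job is handed in, with the robot touching nothing.
It also fails if it takes over 42 s, if anything falls off the work surface, if the arm or the gripper's body presses on something with over 40 N, if the wrist force passes 120 N, or if a joint passes its speed limit or range.

## Robot

A 7-joint arm with a two-finger parallel gripper is mounted at the origin on the work surface. World frame = base frame: x ahead of the robot, y to its left, z up, the work surface at z = 0. Lengths are in m, angles in rad, forces in N, time in s.
With the tool pointing down it reaches from about 0.4 to 0.925 m from the base axis. Payload 5.6 kg.
Tool frame: the origin (TCP) lies between the finger pads; the fingertips stand 22 mm ahead of it and the grasp point (between the pads) lies 3 mm ahead of it (bot.tcp_to_tips is the distance from the TCP to the fingertips, in m); z points along the fingers, y is the line along which they close (so a half turn about z gives the same grasp; the last joint's range is limited). The gripper opens to 85 mm and grips with 20 to 120 N. Pads are 22 mm wide; open, the fingers measure 114 mm over their backs; the gripper's body (76 mm by 85 mm) begins 54 mm behind the grasp point. The pads swing forward as they close: fully open they stand 13 mm farther back than shut.
Start: joints at [1.224, 0.468, -0.012, 1.603, 0.006, 1.071, -0.056], TCP at [0.194, -0.62, 0.253] pointing down, gripper open.
Joint ranges: [-2.53, 2.53], [-0.31, 2.02], [-1.57, 1.55], [0.28, 2.44], [-1.29, 4.43], [0.15, 1.84], [-2.92, 2.92]. Speed limits (rad/s): [2.57, 2.57, 3.14, 3.14, 3.14, 3.14, 3.14].

## Interface

Orientations are given as a unit quaternion [x, y, z, w].
In Python, from bench import bot gives the robot as it stands.
- The arm moves only by the tool play_rows, never from a script. Its argument "deltas" is a list of rows, each a list of 5 numbers: the finger opening in m, from 0 to 0.0854, then the shift along the tool's x, y, z in m, then the turn about the tool's z in degrees. A call has 1 to 8 rows; each row shifts and turns the commanded pose from where the row before left it, along the tool's axes as they then stand; what a row does not reach is not made up. A row lasts 1/10 s, in which the tool goes at most 50 mm and 8.59 degrees, less where a joint would pass 70% of its speed; a pose out of reach is approached as far as the arm can. A call with a gripper value outside its range is refused whole. The fingers move at their own pace and stop on an object; the grip force is fixed at half the most. Time passes only in rows, so rows that do not move let the fingers close. It gives the time, the measured TCP pose, the force, the opening and the grip force at its end, in the units of the state.
- bot.get_state(): the state, without advancing time (a new reading comes with each control period).
- bot.capture(name): name is "side" or "top"; returns the picture (384x512x3 uint8, blue, green, red); there is no depth.
- bot.calibration(name): a dict with "mtx" (3x3 intrinsics, pixels), "R" (3x3) and "t" (3): a world point X has camera coordinates R X + t. Camera axes: x right, y down, z forward; pixel columns grow to the right and rows downward; lengths in m; the calibration is good to about 2 mm. A picture is of the moment at which its call begins. calibration takes no time and is no camera call.
- bot.finish_job(): hands the job in; it is judged then, once.
The state is a dict: "time_s": time; "q": joint angles; "joint_vel": joint speeds; "tau": joint torques, N m; "tcp_pos": TCP position; "orientation": TCP orientation; "ft_force": force on the tool from outside, world axes, zero at the start; "moment": the same for the moment, N m; "width": finger opening in m; "grip_force": force on a finger pad.
Only numpy, scipy, OpenCV 4.12 (cv2) and the standard library are available. Lean on these libraries where they do the work, as an engineer would, in place of code of your own. Each camera call takes 0.05 s, during which the arm holds its last target. There are 200 camera calls.

## Working session

There is one attempt and no reset: what is moved stays moved. The work goes in short steps, Python scripts to look and compute and a tool call to move; the robot and the scene stay as the last step left them, time stands still between calls to the robot, and variables do not carry over. Pictures are saved under pics/ and viewed, at most 10 in all, crops included, and the job is handed in when it is done.

Besides the shell and the picture viewer there is one more tool, called as a command line: name --pt "numbers of a row" for each row, then --argument value for the rest. play_rows: Moves the arm, as the interface text tells. Its arguments: {"type":"object","properties":{"deltas":{"type":"array","items":{"type":"array","items":{"type":"number"}}}},"required":["deltas"]}

```bash
mkdir -p pics; python3 - <<'E'
from bench import bot
import cv2
s=bot.get_state();print(s['time_s'],s['tcp_pos'],s['orientation'],s['width'])
for n in('top','side'):
    cv2.imwrite(f'pics/{n}0.png',bot.capture(n));c=bot.calibration(n);print(n,c['mtx'].tolist() if hasattr(c['mtx'],'tolist') else c['mtx'],c['R'],c['t'])
E
```

```text
0.0 [ 0.19421672 -0.61974401  0.25231872] [ 9.88491711e-01  1.51272260e-01 -1.95048699e-04 -8.96265548e-04] 0.0854185780521156
top [[361.2259443643919, 0.0, 263.15563867881195], [0.0, 361.2259443643919, 194.7081121334753], [0.0, 0.0, 1.0]] [[ 0.00303484 -0.9999947  -0.00118099]
 [-0.9813946  -0.00275167 -0.19198197]
 [ 0.1919777   0.00174165 -0.98139774]] [0.04398664 0.51242484 0.99906204]
side [[360.74398051380473, 0.0, 257.24263902337964], [0.0, 360.74398051380473, 197.93106386383053], [0.0, 0.0, 1.0]] [[ 0.40269572  0.9153193   0.00517081]
 [ 0.87182586 -0.38182756 -0.30680186]
 [-0.2788473   0.12805585 -0.95175936]] [-0.23943695 -0.36466662  1.24539713]
```

View pics/top0.png

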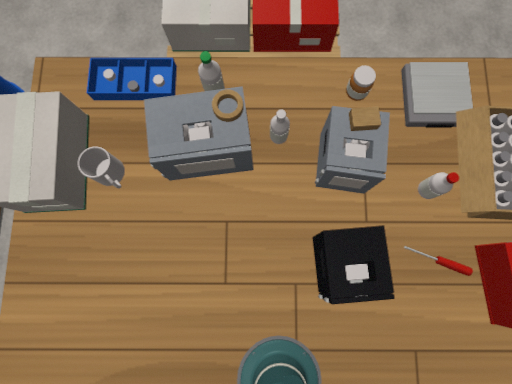

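View pics/side0.png

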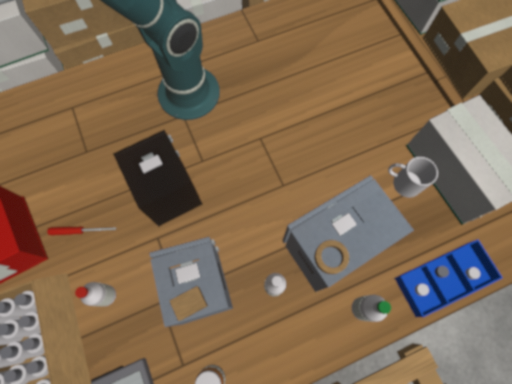

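The top view shows the wide locker's top around (198,130), with its white pad near (199,133) and the tape roll near (228,105). The narrow locker is at (352,150), and the black look-alike is at (352,265). The side view shows the wide locker's pad near (345,224) and the tape near (332,257).

```bash
cat >h.py <<'E'
from bench import bot
import cv2, numpy as np
def ray(n,u,v,z):
    c=bot.calibration(n);R=np.array(c['R']);t=np.array(c['t'])
    o=-R.T@t;d=R.T@np.linalg.inv(c['mtx'])@[u,v,1.]
    return o+d*(z-o[2])/d[2]
def proj(n,X):
    c=bot.calibration(n);p=np.array(c['mtx'])@(np.array(c['R'])@X+np.array(c['t']));return p[:2]/p[2]
E
python3 - <<'E'
from h import *
for n,(x0,y0,x1,y1),k in(('top',(135,75,265,195),6),('side',(270,165,430,300),5)):
    im=cv2.imread(f'pics/{n}0.png');cv2.imwrite(f'pics/{n}0c.png',cv2.resize(im[y0:y1,x0:x1],None,fx=min(k,5),fy=min(k,5),interpolation=cv2.INTER_CUBIC))
    m=(im.min(2)>170).astype('u1')
    cnt,lab,st,ce=cv2.connectedComponentsWithStats(m.astype(np.uint8))
    for i in range(1,cnt):
        if x0<ce[i][0]<x1 and y0<ce[i][1]<y1 and st[i][4]>20:print(n,ce[i],st[i],ray(n,*ce[i],.18))
E
```

```text
top [157.87301587  78.66666667] [154  75   9   9  63] [0.80604263 0.33119027 0.18      ]
top [198.51339286 132.86160714] [189 126  20  14 224] [0.65169234 0.21538123 0.18      ]
side [413.70588235 177.51470588] [408 172  12  12  68] [0.6142646  0.44512385 0.18      ]
side [344.13284133 223.81918819] [333 214  23  21 271] [0.65188362 0.21585611 0.18      ]
side [278.4829932  284.55102041] [273 277  12  17 147] [ 0.72165092 -0.00077853  0.18      ]
side [422.72727273 289.23376623] [418 285  10  10  77] [0.87185111 0.31358138 0.18      ]
```

View pics/top0c.png

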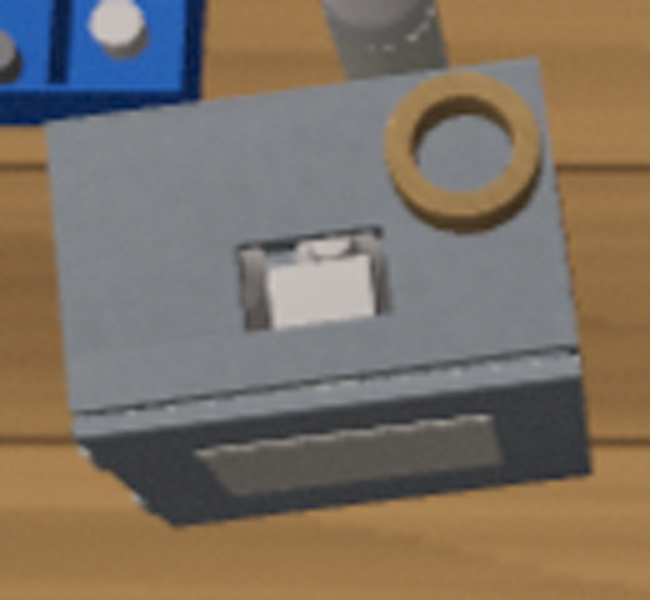

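View pics/side0c.png

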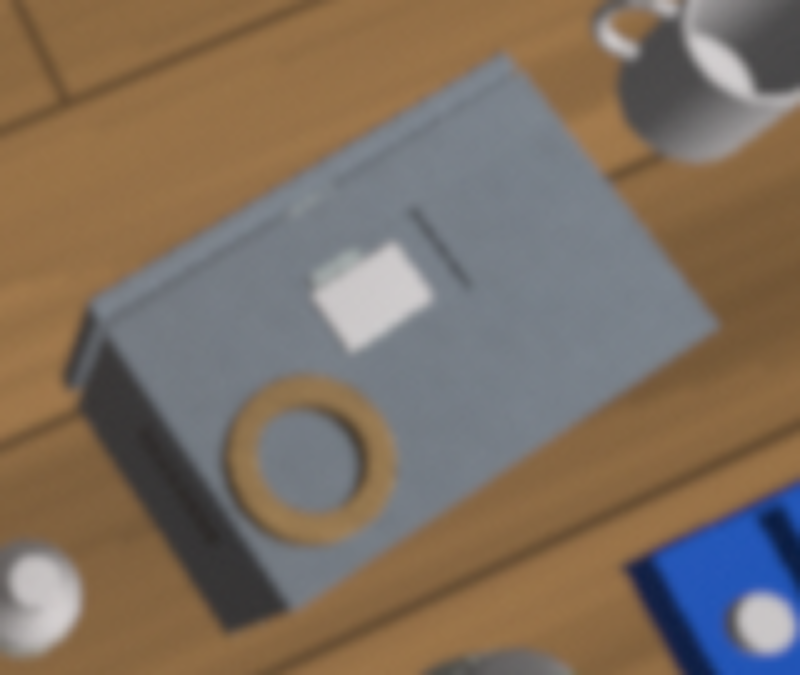

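The top crop shows the top sheet's corners at crop (47,125), (537,58), (577,350) and (70,413), with the slot from (237,245) to (390,315). The pad is at image (198.5,132.9). In the side crop, the door's outer top edge runs from (95,303) to (505,53), and the back-left corner is at (718,323).

```bash
python3 - <<'E'
from h import *
f=lambda p:ray('top',p[0]/5+135-.4,p[1]/5+75-.4,.2)
g=lambda p:ray('side',p[0]/5+270-.4,p[1]/5+165-.4,.2)
for nm,p in dict(BL=(47,125),BR=(537,58),FR=(577,350),FL=(70,413),dFL=(78,438),dFR=(580,375)).items():print(nm,f(p).round(4))
S=[(237,245),(380,228),(390,315),(247,330)];print('slot',np.mean([f(p) for p in S],0))
for nm,p in dict(dFR=(95,303),dFL=(505,53),BL=(718,323),BR=(290,610)).items():print('s',nm,g(p).round(4))
P=f((577,350));Q=f((70,413));R=f((537,58));L=f((47,125))
print('w',np.linalg.norm(P-Q),np.linalg.norm(R-L),'yaw',[np.degrees(np.arctan2(-(a-b)[0],(a-b)[1])) for a,b in((Q,P),(L,R),(g((505,53)),g((95,303))),(g((718,323)),g((290,610))))])
print('tape',ray('top',463/5+135,150/5+75,.224),ray('side',313/5+270,460/5+165,.224))
s=bot.get_state();from scipy.spatial.transform import Rotation as T
print(T.from_quat(s['orientation']).as_matrix().round(3))
E
```

```text
BL [0.7354 0.3576 0.2   ]
BR [0.774  0.1018 0.2   ]
FR [0.6129 0.0791 0.2   ]
FL [0.5788 0.3355 0.2   ]
dFL [0.5657 0.3306 0.2   ]
dFR [0.5996 0.0775 0.2   ]
slot [0.65061555 0.21490339 0.2       ]
s dFR [0.6019 0.0809 0.2   ]
s dFL [0.5669 0.3337 0.2   ]
s BL [0.7355 0.3601 0.2   ]
s BR [0.7735 0.1018 0.2   ]
w 0.2586385558119249 0.25863242579293577 yaw [np.float64(7.572569285687989), np.float64(8.572242071618211), np.float64(7.890395108493223), np.float64(8.38226859914402)]
tape [0.7096594  0.13600976 0.224     ] [0.71745079 0.13864359 0.224     ]
[[ 0.954  0.299 -0.001]
 [ 0.299 -0.954  0.002]
 [-0.    -0.002 -1.   ]]
```

play_rows --pt "0 0 0 -0.04 4.65" --pt "0 0 0 -0.04 4.65" --pt "0 0 0 -0.04 0" --pt "0 0.02 -0.02 -0.02 0" --pt "0 0.024 -0.032 0 0" --pt "0 0.024 -0.032 0 0" --pt "0 0.024 -0.032 0 0" --pt "0 0.024 -0.032 0 0"

```text
time_s: 0.9
tcp_pos: [0.2889, -0.4557, 0.3929]
orientation: [0.998, 0.071, -0.0, -0.0]
ft_force: [1.3, 0.1, 0.5]
width: 0.0
grip_force: 0.0
```

play_rows --pt "0 0.028 -0.038 0 0" --pt "0 0.028 -0.038 0 0" --pt "0 0.028 -0.038 0 0" --pt "0 0.028 -0.038 0 0" --pt "0 0.028 -0.038 0 0" --pt "0 0.028 -0.038 0 0" --pt "0 0.028 -0.038 0 0" --pt "0 0.028 -0.038 0 0"

```text
time_s: 1.7
tcp_pos: [0.4676, -0.1231, 0.3932]
orientation: [0.998, 0.071, -0.0, 0.0]
ft_force: [-0.0, 0.3, -1.2]
width: 0.0002
grip_force: 0.0
```

play_rows --pt "0 0.028 -0.038 0 0" --pt "0 0.028 -0.038 0 0" --pt "0 0.028 -0.038 0 0" --pt "0 0.028 -0.038 0 0" --pt "0 0.028 -0.038 0 0" --pt "0 0.028 -0.038 0 0" --pt "0 0 0 0 0" --pt "0 0 0 0 0"

```text
time_s: 2.5
tcp_pos: [0.6013, 0.1257, 0.3921]
orientation: [0.997, 0.072, -0.001, -0.0]
ft_force: [-0.1, -0.0, 0.9]
width: -0.0001
grip_force: 0.0
```

```bash
python3 - <<'E'
from h import *
s=bot.get_state();p=np.array(s['tcp_pos']);d=np.array([.651,.215,0])-p
X=np.array([.99,.141]);Y=np.array([.141,-.99]);print(s['time_s'],p,d[:2]@X,d[:2]@Y,s['q'],s['width'])
a=bot.capture('top');b=bot.capture('side');cv2.imwrite('pics/m1.png',np.vstack([a[40:240,100:300],b[130:330,250:450]]).repeat(2,0).repeat(2,1)[:, :] if 0 else np.hstack([cv2.resize(a[60:230,110:310],None,fx=2,fy=2),cv2.resize(b[140:310,250:450],None,fx=2,fy=2)]))
E
```

```text
2.5 [0.60127491 0.12571976 0.39208343] 0.061816356891947664 -0.08137620359710389 [ 0.15143135  0.36609463 -0.55423266  1.49069391  0.19385914  1.34207759
 -1.84431685] -0.00013881544854884122
```

play_rows --pt "0 0.031 -0.041 0 0" --pt "0 0.031 -0.04 0 0" --pt "0 0 0 0.04 0" --pt "0 0 0 0.04 0" --pt "0 0 0 0.04 0" --pt "0 0 0 0.02 0" --pt "0 0 0 0 0" --pt "0 0 0 0 0"

```text
time_s: 3.4
tcp_pos: [0.6511, 0.2103, 0.2543]
orientation: [0.998, 0.07, 0.001, 0.0]
ft_force: [-0.1, 0.4, 0.6]
width: 0.0001
grip_force: 0.0
```

```bash
python3 - <<'E'
from h import *
s=bot.get_state();p=np.array(s['tcp_pos']);d=np.array([.651,.215,0])-p
X=np.array([.99,.141]);Y=np.array([.141,-.99]);print(s['time_s'],p,d[:2]@X,d[:2]@Y,s['ft_force'])
a=bot.capture('top');b=bot.capture('side')
tip=p-[0,0,.022];print('tip px',proj('top',tip)-[130,80],proj('side',tip)-[260,150])
cv2.imwrite('pics/m2.png',np.hstack([cv2.resize(i,None,fx=3,fy=3,interpolation=2) for i in(a[80:210,130:260],b[150:280,260:390])]))
E
```

```text
3.4 [0.65111599 0.21034374 0.25431953] 0.0005417047294629133 -0.004626055216759433 [-0.12718661  0.39470457  0.62979294]
tip px [66.80646203 45.49690104] [87.04824197 69.25319479]
```

View pics/m2.png

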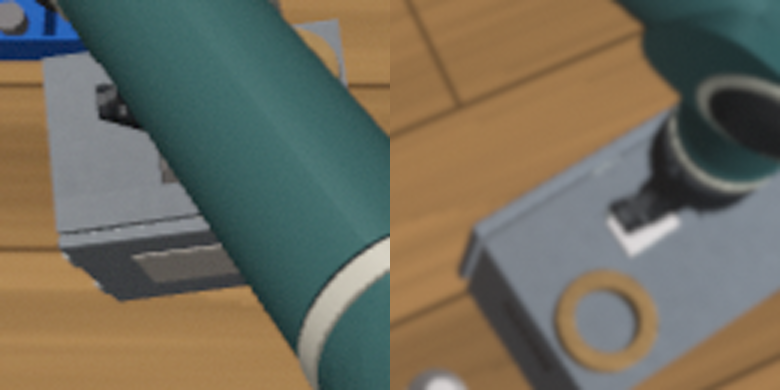

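The left view is mostly hidden by the arm. The right view shows the closed fingers above the white pad, around (635,210), and the tape clear at (605,320).

play_rows --pt "0 0 -0.004 0.02 0" --pt "0 0 0 0.02 0" --pt "0 0 0 0.01 0" --pt "0 0 0 0.004 0" --pt "0 0 0 0.004 0" --pt "0 0 0 0.004 0" --pt "0 0 0 0.002 0" --pt "0 0 0 0 0"

```text
time_s: 4.3
tcp_pos: [0.6501, 0.2155, 0.1901]
orientation: [0.998, 0.071, 0.0, 0.0]
ft_force: [-3.3, -3.3, 4.8]
width: 0.0
grip_force: 2.8
```

play_rows --pt "0 0 0 0.003 0" --pt "0 0 0 0.003 0" --pt "0 0 0 0 0" --pt "0 0 0 0 0" --pt "0 0 0 0 0" --pt "0 0 0 0 0"

```text
time_s: 4.9
tcp_pos: [0.6502, 0.2156, 0.1846]
orientation: [0.998, 0.071, 0.001, 0.0]
ft_force: [-3.8, -3.0, 7.4]
width: -0.0002
grip_force: 3.5
```

```bash
python3 - <<'E'
from h import *
s=bot.get_state();print(s['time_s'],s['tcp_pos'],s['ft_force'])
a=bot.capture('top');b=bot.capture('side')
cv2.imwrite('pics/m3.png',np.hstack([cv2.resize(i,None,fx=2.4,fy=2.4,interpolation=2) for i in(a[80:240,130:290],b[130:290,230:390])]))
E
```

```text
4.9 [0.65024982 0.21558087 0.18459391] [-3.75544164 -2.9672695   7.44520659]
```

View pics/m3.png

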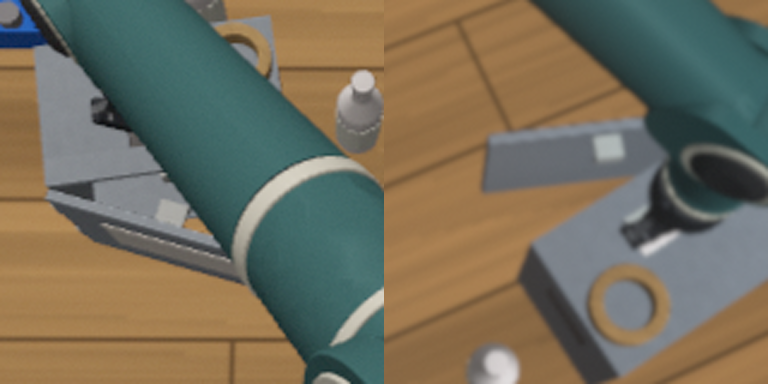

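The door has sprung ajar: its inner face is visible in the right view, around (565,155), and the pad is still held down. I'll hold for a moment, then lift.

play_rows --pt "0 0 0 0 0" --pt "0 0 0 0 0" --pt "0 0 0 0 0" --pt "0 0 0 0 0" --pt "0 0 0 -0.02 0" --pt "0 0 0 -0.04 0" --pt "0 0 0 -0.03 0" --pt "0 0 0 0 0"

```text
time_s: 5.8
tcp_pos: [0.6526, 0.2174, 0.2791]
orientation: [0.997, 0.071, 0.005, -0.002]
ft_force: [-0.4, 0.7, 0.5]
width: 0.0001
grip_force: 0.0
```

play_rows --pt "0 -0.035 0.02 0 0" --pt "0 -0.04 0.02 0 0" --pt "0 -0.04 0.02 0 0" --pt "0 0 0 0 0" --pt "0 0 0 0 0"

```text
time_s: 6.3
tcp_pos: [0.5447, 0.1395, 0.2735]
orientation: [0.998, 0.07, 0.001, 0.0]
ft_force: [0.1, -0.2, 0.4]
width: 0.0001
grip_force: 0.0
```

```bash
python3 - <<'E'
from h import *
s=bot.get_state();p=np.array(s['tcp_pos']);d=p-[.651,.215,0]
X=np.array([.99,.141]);Y=np.array([.141,-.99]);print(s['time_s'],p,'pad frame',d[:2]@X,-(d[:2]@Y),s['ft_force'])
a=bot.capture('top');b=bot.capture('side')
W=lambda x,y,z:np.array([.651+x*.99-y*.141,.215+x*.141+y*.99,z])
r=lambda a:W(-.062-.26*np.sin(a),.13-.26*np.cos(a),.2)
for q in(.4,.5,.55,.6,.7):print(q,proj('side',r(q)).round(1),(proj('side',r(q))-[230,110])*2.4+[384,0])
print('tip',(proj('side',p-[0,0,.022])-[230,110])*2.4+[384,0])
cv2.imwrite('pics/m4.png',np.hstack([cv2.resize(i,None,fx=2.4,fy=2.4,interpolation=2) for i in(a[80:240,130:290],b[110:270,230:390])]))
E
```

```text
6.3 [0.54472917 0.13947699 0.27348881] pad frame -0.11585686835336856 -0.05978359697393368 [ 0.11185648 -0.20559997  0.44190274]
0.4 [273.4 191. ] [488.1397561 194.3427276]
0.5 [272.2 181.5] [485.26055946 171.65295448]
0.55 [272.  176.8] [484.7364112  160.39252209]
0.6 [272.  172.2] [484.81451809 149.22531169]
0.7 [272.8 163. ] [486.74492639 127.27572456]
tip [557.49524447 191.00738296]
```

View pics/m4.png

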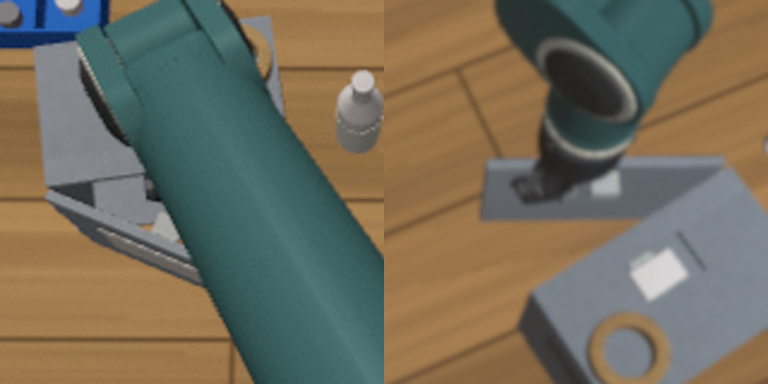

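In the right view the door's free top corner is at (487,160), which matches 0.55 rad. The fingers are over the gap between the door and the locker front, so I'll lower them into it.

play_rows --pt "0 0 0 0.034 0" --pt "0 0 0 0.034 0" --pt "0 0 0 0.033 0" --pt "0 0 0 0 0" --pt "0 -0.012 -0.007 0 0" --pt "0 -0.012 -0.008 0 0" --pt "0 0 0 0 0"

```text
time_s: 7.1
tcp_pos: [0.5172, 0.1539, 0.1741]
orientation: [0.997, 0.072, 0.001, -0.0]
ft_force: [-0.5, 1.3, 0.2]
width: -0.0
grip_force: 0.0
```

play_rows --pt "0 -0.01 -0.006 0 0" --pt "0 -0.01 -0.006 0 0" --pt "0 -0.01 -0.006 0 0" --pt "0 -0.01 -0.006 0 0" --pt "0 -0.0085 -0.0085 0 0" --pt "0 -0.0085 -0.0085 0 0" --pt "0 -0.0085 -0.0085 0 0" --pt "0 -0.0085 -0.0085 0 0"

```text
time_s: 7.9
tcp_pos: [0.4365, 0.1993, 0.1723]
orientation: [0.997, 0.071, 0.0, -0.0]
ft_force: [0.3, -0.3, 1.0]
width: 0.0
grip_force: 0.0
```

play_rows --pt "0 -0.006 -0.0105 0 0" --pt "0 -0.006 -0.0105 0 0" --pt "0 -0.006 -0.0105 0 0" --pt "0 -0.006 -0.0105 0 0" --pt "0 -0.003 -0.01 0 0" --pt "0 -0.003 -0.01 0 0" --pt "0 -0.003 -0.01 0 0" --pt "0 0 0 0 0"

```text
time_s: 8.7
tcp_pos: [0.3934, 0.2669, 0.1722]
orientation: [0.997, 0.072, -0.0, -0.0]
ft_force: [0.1, 0.2, -0.1]
width: -0.0005
grip_force: 0.0
```

```bash
python3 - <<'E'
from h import *
s=bot.get_state();p=np.array(s['tcp_pos']);d=p-[.651,.215,0]
X=np.array([.99,.141]);Y=np.array([.141,-.99]);print(s['time_s'],p,'pad frame',d[:2]@X,-(d[:2]@Y),s['ft_force'],s['q'])
a=bot.capture('top');b=bot.capture('side')
W=lambda x,y,z:np.array([.651+x*.99-y*.141,.215+x*.141+y*.99,z])
for q in(1.2,1.3,1.4,1.5,1.57):
  r=W(-.062-.26*np.sin(q),.13-.26*np.cos(q),.2);print(q,(proj('top',r)-[110,110])*2.4,(proj('side',r)-[240,60])*2.4+[384,0])
cv2.imwrite('pics/m5.png',np.hstack([cv2.resize(i,None,fx=2.4,fy=2.4,interpolation=2) for i in(a[110:300,110:270],b[60:250,240:400])]))
E
```

```text
8.7 [0.39338453 0.26690605 0.17222512] pad frame -0.247720557077563 0.08771077232640781 [ 0.11875771  0.15521652 -0.14337512] [-0.13932306  0.36440374 -0.61851936  2.0587946   0.28983954  0.80268003
 -2.35733761]
1.2 [205.29615989 338.13377546] [504.74650493 151.13782434]
1.3 [181.59605627 349.78194424] [518.76242619 135.68878933]
1.4 [156.85192018 359.06220441] [534.31994796 121.77630559]
1.5 [131.34550489 365.85240636] [551.26475189 109.48898572]
1.57 [113.19488835 369.07435931] [563.86696529 101.89547687]
```

View pics/m5.png

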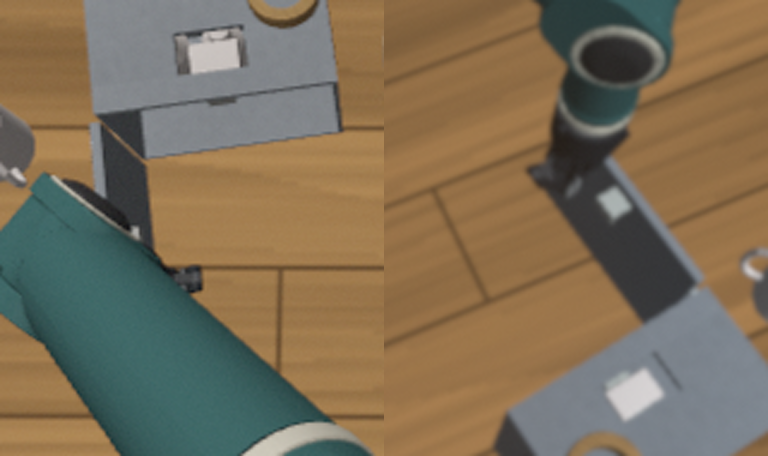

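The left view shows the door standing nearly square to the front, with its top edge near x=95 from y=125 to 195. The right view shows its top edge from (697,283) to (610,160), which is about 1.5–1.6 rad. I'll back the fingers away, lift, and measure the angle.

play_rows --pt "0 0 0.015 0 0" --pt "0 0 0.03 0 0" --pt "0 0 0 -0.03 0" --pt "0 0 0 -0.04 0" --pt "0 0 0 -0.04 0" --pt "0 0 0 -0.04 0" --pt "0 0 0 -0.03 0" --pt "0 0.02 0.03 0 0"

```text
time_s: 9.6
tcp_pos: [0.4245, 0.1977, 0.3571]
orientation: [0.997, 0.074, 0.004, -0.001]
ft_force: [1.0, -0.2, -0.4]
width: -0.0
grip_force: 0.0
```

play_rows --pt "0 0.02 0.04 0 0" --pt "0 0.02 0.04 0 0" --pt "0 0.02 0.04 0 0" --pt "0 0.02 0.04 0 0" --pt "0 0 0.04 0 0" --pt "0 0 0 0 0" --pt "0 0 0 0 0"

```text
time_s: 10.3
tcp_pos: [0.5319, 0.0059, 0.3517]
orientation: [0.998, 0.069, -0.001, -0.0]
ft_force: [0.3, 0.1, 0.4]
width: -0.0002
grip_force: 0.0
```

```bash
python3 - <<'E'
from h import *
s=bot.get_state();print(s['time_s'],s['tcp_pos'],s['ft_force'])
a=bot.capture('top');b=bot.capture('side')
W=lambda x,y,z:np.array([.651+x*.99-y*.141,.215+x*.141+y*.99,z])
for q in(1.4,1.5,1.57,1.65):
  r=W(-.062-.26*np.sin(q),.13-.26*np.cos(q),.2);print(q,(proj('top',r)-[110,110])*2.4,(proj('side',r)-[240,60])*2.4+[384,0])
cv2.imwrite('pics/m6.png',np.hstack([cv2.resize(i,None,fx=2.4,fy=2.4,interpolation=2) for i in(a[110:300,110:270],b[60:250,240:400])]))
E
```

```text
10.3 [0.53193759 0.00587333 0.35173544] [0.32574838 0.07825785 0.36959397]
1.4 [156.85192018 359.06220441] [534.31994796 121.77630559]
1.5 [131.34550489 365.85240636] [551.26475189 109.48898572]
1.57 [113.19488835 369.07435931] [563.86696529 101.89547687]
1.65 [ 92.30365031 371.18099303] [578.93626893  94.265509  ]
```

View pics/m6.png

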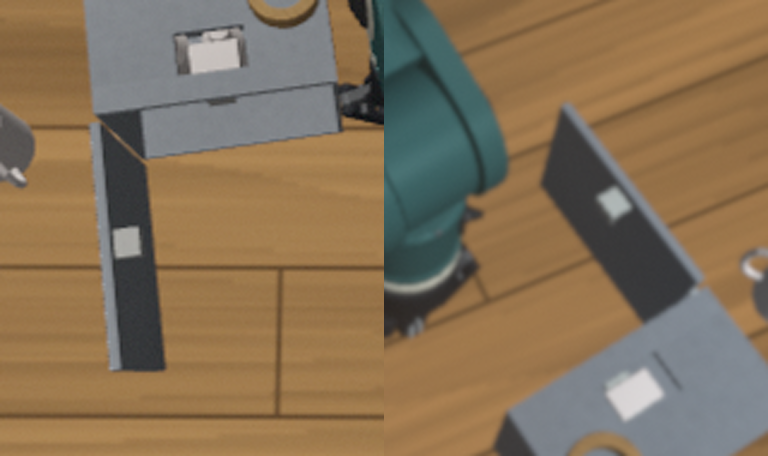

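The door's free top corner is at (114,369) in the left view and (565,104) in the right. Both match 1.57 rad. The arm is clear and the tape roll hasn't moved, so I'll hand in.

```bash
python3 -c "
from bench import bot
print(bot.finish_job())"
```

```text
the job is handed in; nothing more can be done
None
```

The wide locker's hook was pressed down and its door sprang ajar; I swung it to about 1.57 rad and left it there. The narrow locker was not touched, the arm was clear of everything, and the job was handed in at about 10 s.

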